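# Unstack the cartons into their order trays

## Robot

A 6-joint arm with a two-finger parallel gripper is mounted at the origin on the work surface. World frame = base frame: x ahead of the robot, y to its left, z up, the work surface at z = 0. Lengths are in m, angles in rad, forces in N, time in s.
With the tool pointing down it reaches from about 0.325 to 0.9 m from the base axis. Payload 3.5 kg.
Tool frame: the origin (TCP) lies midway between the tips of the shut fingers; the grasp point (between the pads) lies 19 mm behind it; z points along the fingers, y is the direction in which the jaws open and shut (so a half turn about z gives the same grasp; the last joint's range is limited). The gripper opens to 85 mm and grips with 20 to 120 N. Pads are 22 mm wide; open, the fingers measure 114 mm over their backs; the gripper's body (76 mm by 85 mm) begins 54 mm behind the grasp point. The pads swing forward as they close: fully open they stand 13 mm farther back than shut.
Start: joints at [1.195, 0.276, -0.026, 1.268, 0, 1.467], TCP at [0.168, 0.602, 0.231] pointing down, gripper open.
Joint ranges: [-3.12, 3.12], [-0.85, 1.88], [-1.08, 1.24], [-1.95, 2.15], [-1.57, 1.53], [-3.14, 3.14]. Speed limits (rad/s): [2.57, 2.57, 3.14, 3.14, 3.14, 3.14].

## Interface

Orientations are given as a unit quaternion [w, x, y, z].
In Python, from cell import env gives the robot as it stands. The module is installed in compiled form; this text tells all that it offers.
- The arm moves only by the shell command python3 -m handwheel 'ROWS' [FORCE]. ROWS is JSON, one flat list of numbers, 7 for each row, row after row: the shift along the tool's x, y, z in units of 60 mm (1.0 is 60 mm), then the turn, a rotation vector about the tool's x, y, z in rad, then the closure, from 0 (fully open) to 1 (shut). A call has 1 to 5 rows; each row shifts and turns the pose as measured when the row begins, along the tool's axes as they then stand; what a row does not reach is not made up. A row lasts 1/8 s, in which the tool goes at most 62.5 mm and 10.7 degrees, less where a joint would pass 70% of its speed; a pose out of reach is approached as far as the arm can. A call is refused whole if a number of a shift passes 1 or a number of a turn 0.188, either way. A call with a gripper value outside its range is refused whole. The fingers move at their own pace and stop on an object; FORCE is the grip in N (left out, the last holds). Time passes only in rows, so rows that do not move let the fingers close. It gives the time, the measured TCP pose, the force and the opening at its end, in the units of the state.
- env.get_obs(): the state, without advancing time (a new reading comes with each control period).
- env.get_image(name): name is "scene" or "side" or "wrist"; returns a dict with "img" (480x640x3 uint8, red, green, blue), "fx", "fy", "cx", "cy" (pixels), "world_to_cam" (4x4, takes a point from world to camera coordinates). Camera axes: x right, y down, z forward; pixel columns grow to the right and rows downward; lengths in m; the calibration is good to about 2 mm. A picture is of the moment at which its call begins. There is no depth.
- env.close_job(): hands the job in, once; it reports no verdict.
Trained networks look in the newest picture that a camera, given by its name, has taken for a name from the list of things; names that differ only in an ending like _2 or _b are one class to them, and where a whole thing is asked for, a point or a joint stands for the part that bears it (a point fixed in the world has none). Each returns a list of dicts, best first, with "p" (0 to 1); they miss things now and then, are a little off and sometimes report something else, mostly with a low value. They report only what shows in the picture. A call takes as long as a camera call. They do not tell look-alikes from the thing itself.
- env.spot_in(query, camera): "at" ([column, row] in pixels, amid what is visible of it).
- env.outline_of(query, camera): "region" (480x640 bool, what is visible of it) and "at" ([column, row] in pixels, amid what is visible of it).
- env.tip_of(query, camera): "at" ([column, row] in pixels: a listed point, or the origin of a listed thing).
The state is a dict: "time": time; "joint_positions": joint angles; "dq": joint speeds; "joint_efforts": joint torques, N m; "ee_pos": TCP position; "eef_rot": TCP orientation; "ft_force": force on the tool from outside, world axes, zero at the start; "ft_torque": the same for the moment, N m; "width": finger opening in m.
Only numpy, scipy, OpenCV 4.12 (cv2) and the standard library are available. Lean on these libraries where they do the work, as an engineer would, in place of code of your own. Each camera call takes 0.05 s, during which the arm holds its last target.

## Task

Take the stack of cartons apart and put each carton into the order tray of its own colour, lying flat on the tray's floor inside the rim, lid up; either end may point either way. Keep every carton level, never letting one tip or tumble, and leave the water bottle and the black jar where they stand.

Things in the scene. Friction and masses are not known exactly. Their poses are not given: they have to be found in the camera images.
- red_carton: Closed product carton, kraft brown below with a red lid and a small white label on the lid: 156 long (its x) x 48 wide (its y) x 42 mm high, about 0.18 kg, rigid. Origin: centre of its underside, z up. At the start it lies in the upper layer of the stack, resting across the yellow and the green carton, its underside 44 mm above the table. The two cartons of a layer are parallel, about 48 mm apart, and the layers cross at right angles.
- blue_carton: Closed product carton, kraft brown below with a blue lid and a small white label on the lid: 156 long (its x) x 48 wide (its y) x 42 mm high, about 0.18 kg, rigid. Origin: centre of its underside, z up. At the start it lies in the upper layer of the stack, resting across the yellow and the green carton, its underside 44 mm above the table. The two cartons of a layer are parallel, about 48 mm apart, and the layers cross at right angles.
- yellow_carton: Closed product carton, kraft brown below with a yellow lid and a small white label on the lid: 156 long (its x) x 48 wide (its y) x 42 mm high, about 0.18 kg, rigid. Origin: centre of its underside, z up. At the start it lies in the lower layer of the stack, on a 2 mm slip sheet, with the red and the blue carton resting across it; its middle and its ends show from above. The two cartons of a layer are parallel, about 48 mm apart, and the layers cross at right angles.
- green_carton: Closed product carton, kraft brown below with a green lid and a small white label on the lid: 156 long (its x) x 48 wide (its y) x 42 mm high, about 0.18 kg, rigid. Origin: centre of its underside, z up. At the start it lies in the lower layer of the stack, on a 2 mm slip sheet, with the red and the blue carton resting across it; its middle and its ends show from above. The two cartons of a layer are parallel, about 48 mm apart, and the layers cross at right angles.
- red_tray: Low red plastic order tray, fixed to the table: outside 192 long (its x) x 82 mm wide (its y); inside 184 x 74 mm; the floor is 4 mm and the rim 12 mm above the table, walls 4 mm thick. Origin: centre of its underside, at table height, z up. Two trays stand on each side of the stack, long sides roughly facing each other; which colour is where changes.
- blue_tray: Low blue plastic order tray, fixed to the table: outside 192 long (its x) x 82 mm wide (its y); inside 184 x 74 mm; the floor is 4 mm and the rim 12 mm above the table, walls 4 mm thick. Origin: centre of its underside, at table height, z up. Two trays stand on each side of the stack, long sides roughly facing each other; which colour is where changes.
- yellow_tray: Low yellow plastic order tray, fixed to the table: outside 192 long (its x) x 82 mm wide (its y); inside 184 x 74 mm; the floor is 4 mm and the rim 12 mm above the table, walls 4 mm thick. Origin: centre of its underside, at table height, z up. Two trays stand on each side of the stack, long sides roughly facing each other; which colour is where changes.
- green_tray: Low green plastic order tray, fixed to the table: outside 192 long (its x) x 82 mm wide (its y); inside 184 x 74 mm; the floor is 4 mm and the rim 12 mm above the table, walls 4 mm thick. Origin: centre of its underside, at table height, z up. Two trays stand on each side of the stack, long sides roughly facing each other; which colour is where changes.
- bottle: Clear water bottle with a blue label and white cap, 62 mm diameter, 170 mm tall, standing loose behind the stack. Origin: centre of its underside. To be left alone.
- jar: Black jar with an orange label and white lid, 76 mm diameter, 95 mm tall, standing loose behind the stack. Origin: centre of its underside. To be left alone.
Not all that is in view belongs to the job. What is shaped like the blue_carton but orange is not meant.

How it is judged:
By the outcome, as a careful person would: the job done as asked, in the order asked, and still so for the second after the job is handed in, with the robot touching nothing.
It also fails if it takes over 109 s, if anything falls off the work surface, if the arm or the gripper's body presses on something with over 40 N, if the wrist force passes 120 N, or if a joint passes its speed limit or range.

## Working session

There is one attempt and no reset: what is moved stays moved. The work goes in short steps, Python scripts to look and compute and a shell command to move; the robot and the scene stay as the last step left them, time stands still between calls to the robot, and variables do not carry over. Pictures are saved under pics/ and viewed, and the job is handed in when it is done.

```bash
mkdir -p pics; ls; python3 - <<'E'
from cell import env
import cv2,json
o=env.get_obs(); print({k:(v if not hasattr(v,'round') else v) for k,v in o.items()})
for n in ["scene","side","wrist"]:
    d=env.get_image(n); cv2.imwrite(f"pics/{n}0.png",d["img"][:,:,::-1]); print(n,d["fx"],d["fy"],d["cx"],d["cy"],d["world_to_cam"])
E
```

```text
pics
{'time': 0.0, 'joint_positions': array([ 1.19459435e+00,  2.77124045e-01, -2.79105523e-02,  1.26800161e+00,
       -1.13130270e-06,  1.46740014e+00]), 'dq': array([ 2.22817393e-04, -4.68320544e-04, -2.56092615e-05, -9.57500107e-05,
        1.50868284e-05, -6.51244514e-04]), 'joint_efforts': array([-9.51613183e-04, -4.45509267e+01,  2.95202798e+01,  1.65195490e-02,
       -9.98282894e-05, -8.28341342e-07]), 'ee_pos': array([0.16811135, 0.60114323, 0.23015129]), 'eef_rot': array([-2.65445162e-04,  1.35980222e-01,  9.90710919e-01, -1.08803020e-03]), 'ft_force': array([-0.24752207, -0.28539094, -1.08738441]), 'ft_torque': array([-0.0212891 , -0.00539466,  0.05919891]), 'width': 0.0851519373169673}
scene 563.2648712440247 563.2648712440247 333.3015301633733 244.22284320705717 [[-0.36984688  0.92909025  0.00214382  0.19526469]
 [ 0.75003763  0.29993084 -0.58947862 -0.32991405]
 [-0.54832183 -0.21640889 -0.80778114  1.5686948 ]
 [ 0.          0.          0.          1.        ]]
side 506.2837521550629 506.2837521550629 322.4055845326078 245.79883936377033 [[ 0.95228405 -0.30497437  0.0120717  -0.47240699]
 [-0.17419552 -0.57555283 -0.79899616  0.13239638]
 [ 0.25062125  0.75876846 -0.60121495  1.10020251]
 [ 0.          0.          0.          1.        ]]
wrist 365.9999981562407 365.9999981562407 322.0220470389003 234.22686490203995 [[ 0.26885713  0.96317758 -0.00218807 -0.62391746]
 [ 0.9163186  -0.25507584  0.30870137 -0.04091364]
 [ 0.29677612 -0.08500153 -0.95115649  0.38067571]
 [ 0.          0.          0.          1.        ]]
```

View pics/scene0.png

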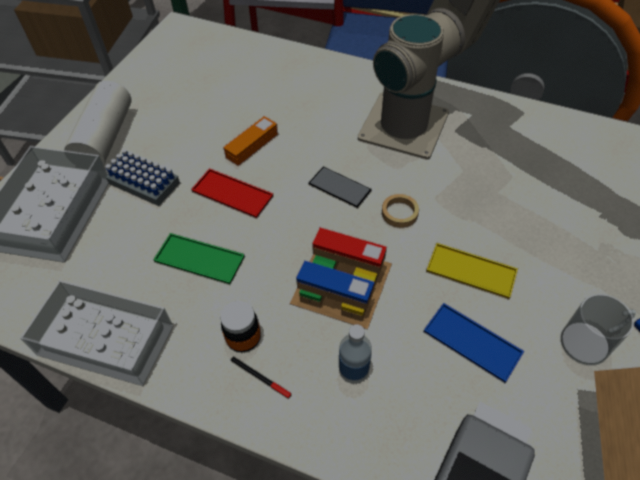

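View pics/side0.png

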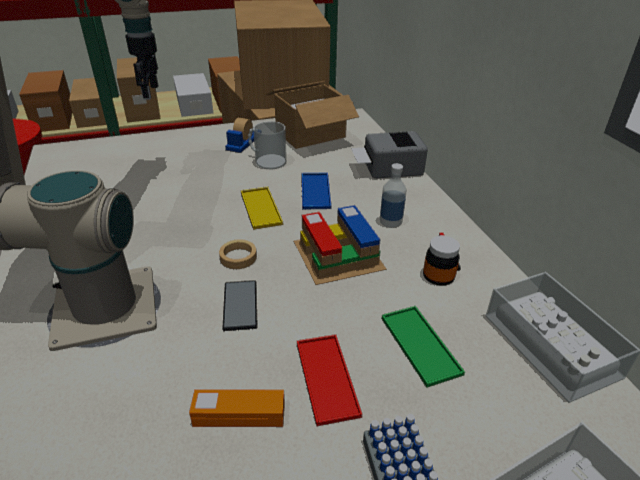

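View pics/wrist0.png

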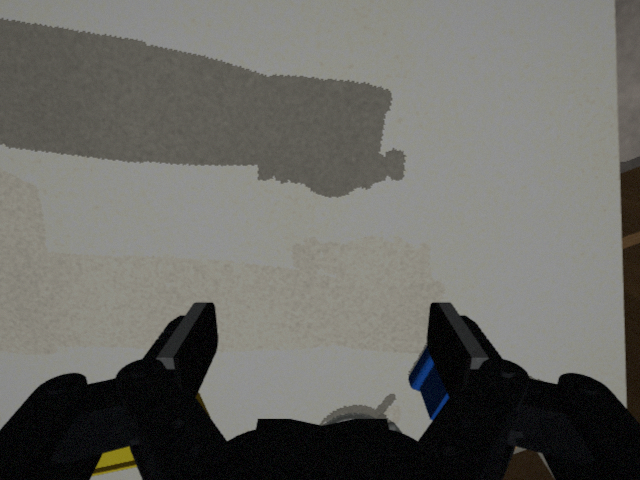

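Scene view: stack at about (345,275) with red lid (348,247), blue lid (335,282), yellow and green ends below it. Trays: red (232,193), green (200,258), yellow (472,270), blue (473,341). Bottle at (355,355), jar at (240,328). Lookalike: the orange carton (251,140), excluded by its colour. Next I'll ask the networks and fit poses.

```bash
cat > h.py <<'E'
from cell import env
import numpy as np, cv2
from scipy.optimize import minimize
from scipy.spatial.transform import Rotation as R
def proj(d,P):
    P=np.asarray(P,float); c=P@d["world_to_cam"][:3,:3].T+d["world_to_cam"][:3,3]
    return np.c_[c[:,0]/c[:,2]*d["fx"]+d["cx"],c[:,1]/c[:,2]*d["fy"]+d["cy"]]
def box(p,L,W,z0,z1):
    x,y,a=p; c,s=np.cos(a),np.sin(a)
    return np.array([[x+c*u-s*v,y+s*u+c*v,z] for z in (z0,z1) for u,v in ((-L/2,-W/2),(L/2,-W/2),(L/2,W/2),(-L/2,W/2))])
def hullmask(pts,S=4):
    m=np.zeros((480*S,640*S),np.uint8); h=cv2.convexHull(((pts+.5)*S).astype(np.float32)).astype(np.int32)
    cv2.fillConvexPoly(m,h,1); return cv2.resize(m.astype(np.float32),(640,480),interpolation=cv2.INTER_AREA)
def back(d,uv,z):
    w=np.asarray(d["world_to_cam"]); Rm,t=w[:3,:3],w[:3,3]
    r=Rm.T@np.array([(uv[0]-d["cx"])/d["fx"],(uv[1]-d["cy"])/d["fy"],1]); o=-Rm.T@t
    return o+r*(z-o[2])/r[2]
def fit(cams,L,W,z0,z1,p0):
    """cams: list of (d,region)"""
    def cost(p):
        c=0
        for d,m in cams:
            h=hullmask(proj(d,box(p,L,W,z0,z1))); c+=1-np.minimum(h,m).sum()/np.maximum(h,m).sum()
        return c/len(cams)
    best=None
    for a in p0[2]:
        r=minimize(cost,[p0[0],p0[1],a],method="Nelder-Mead",options=dict(initial_simplex=[[p0[0],p0[1],a],[p0[0]+.01,p0[1],a],[p0[0],p0[1]+.01,a],[p0[0],p0[1],a+.15]],xatol=1e-4,fatol=1e-4))
        if best is None or r.fun<best.fun: best=r
    return best
def goto(x,y,z,a):
    """tool pointing down, tool y (jaws) along world angle a (mod pi)"""
    o=env.get_obs(); q=o["eef_rot"]; Rm=R.from_quat([q[1],q[2],q[3],q[0]]).as_matrix()
    best=None
    for k in (0,np.pi):
        yv=np.array([np.cos(a+k),np.sin(a+k),0]); zv=np.array([0,0,-1.]); T=np.c_[np.cross(yv,zv),yv,zv]
        rv=R.from_matrix(Rm.T@T).as_rotvec()
        if best is None or np.linalg.norm(rv)<np.linalg.norm(best): best=rv
    s=Rm.T@(np.array([x,y,z])-o["ee_pos"])/.06
    print("t",round(o["time"],2),"at",o["ee_pos"].round(4),"jaw",np.round(np.arctan2(Rm[1,1],Rm[0,1]),3),"w",round(o["width"],4),"F",o["ft_force"].round(1),"q6",round(o["joint_positions"][5],2))
    print("  shift units",s.round(3),"turn",best.round(3))
E
python3 - <<'E'
from h import *
import pickle
ims={n:env.get_image(n) for n in("scene","side")}
res={}
for col in("red","blue","yellow","green"):
  for kind in("tray","carton"):
    q=f"{col}_{kind}"; cams=[]
    for n in ims:
        r=env.outline_of(q,n)
        print(q,n,[(np.round(x["at"]),round(x["p"],2),int(x["region"].sum())) for x in r[:3]])
        res[q,n]=r
pickle.dump((ims,res),open("obs.pkl","wb"))
E
```

```text
red_tray scene [(array([232., 192.]), 0.73, 2054)]
red_tray side [(array([328., 380.]), 0.58, 3985), (array([394., 198.]), 0.52, 1272)]
red_carton scene [(array([349., 250.]), 0.95, 2071), (array([472., 342.]), 0.48, 3647)]
red_carton side [(array([321., 240.]), 0.91, 1332)]
blue_tray scene [(array([475., 343.]), 0.85, 3571)]
blue_tray side [(array([316., 192.]), 0.91, 1047)]
blue_carton scene [(array([335., 285.]), 0.92, 2280), (array([250., 141.]), 0.72, 1342)]
blue_carton side [(array([241., 406.]), 0.87, 3615), (array([357., 230.]), 0.67, 1374)]
yellow_tray scene [(array([472., 271.]), 0.74, 2789)]
yellow_tray side [(array([257., 208.]), 0.74, 1243)]
yellow_carton scene [(array([358., 308.]), 0.82, 501)]
yellow_carton side [(array([336., 235.]), 0.55, 373)]
green_tray scene [(array([200., 260.]), 0.68, 2618)]
green_tray side [(array([422., 346.]), 0.61, 3382)]
green_carton scene [(array([319., 294.]), 0.68, 515), (array([356., 357.]), 0.51, 1532)]
green_carton side [(array([347., 264.]), 0.9, 1119)]
```

```bash
python3 - <<'E'
from h import *
import pickle
ims,res=pickle.load(open("obs.pkl","rb"))
near={("blue_carton","side"):1}
out={}
for q,dim in [(c+"_tray",(.192,.082,0,.012)) for c in("red","blue","yellow","green")]+[(c+"_carton",(.156,.048,.044,.086)) for c in("red","blue")]:
    cams=[(ims[n],res[q,n][near.get((q,n),0)]["region"].astype(np.float32)) for n in("scene","side")]
    r0=back(ims["scene"],res[q,"scene"][0]["at"],(dim[2]+dim[3])/2)
    for cs,l in((cams,"both"),(cams[:1],"scene"),(cams[1:],"side")):
        f=fit(cs,*dim,(r0[0],r0[1],(1.0,1.5,2.0))); print(q,l,f.x.round(4),"1-IoU",round(f.fun,3))
        if l=="both": out[q]=f.x
pickle.dump(out,open("fit.pkl","wb"))
img=ims["scene"]["img"][:,:,::-1].copy(); img2=ims["side"]["img"][:,:,::-1].copy()
for d,im in((ims["scene"],img),(ims["side"],img2)):
  for q,p in out.items():
    b=box(p,*((.192,.082,0,.012) if "tray" in q else(.156,.048,.044,.086)))
    uv=(proj(d,b)*8).astype(np.int32)
    cv2.polylines(im,[uv[4:]],True,(255,255,0),1,cv2.LINE_AA,3)
  # candidate lower cartons
cv2.imwrite("pics/fit_scene.png",cv2.resize(img[150:390,130:550],None,fx=1.9,fy=1.9,interpolation=cv2.INTER_CUBIC)); cv2.imwrite("pics/fit_side.png",cv2.resize(img2[150:440,180:480],None,fx=2,fy=2,interpolation=cv2.INTER_CUBIC))
for n in("bottle","jar"): print(n,[(x["at"],x["p"]) for x in env.tip_of(n,"scene")][:2])
E
```

```text
red_tray both [ 0.4007 -0.3246  1.483 ] 1-IoU 0.042
red_tray scene [ 0.4003 -0.3245  1.4794] 1-IoU 0.051
red_tray side [ 0.4009 -0.3249  1.4794] 1-IoU 0.033
blue_tray both [0.581  0.3339 1.3089] 1-IoU 0.034
blue_tray scene [0.5807 0.3339 1.3072] 1-IoU 0.026
blue_tray side [0.5821 0.3365 1.2933] 1-IoU 0.035
yellow_tray both [0.4066 0.2894 1.5461] 1-IoU 0.036
yellow_tray scene [0.4066 0.2884 1.5535] 1-IoU 0.033
yellow_tray side [0.4071 0.2908 1.5475] 1-IoU 0.032
green_tray both [ 0.6066 -0.3012  1.6204] 1-IoU 0.035
green_tray scene [ 0.6061 -0.3008  1.6261] 1-IoU 0.048
green_tray side [ 0.6068 -0.3014  1.618 ] 1-IoU 0.023
red_carton both [0.4986 0.0257 1.5911] 1-IoU 0.037
red_carton scene [0.4986 0.026  1.6012] 1-IoU 0.035
red_carton side [0.4988 0.0257 1.5858] 1-IoU 0.036
blue_carton both [0.5937 0.0294 1.5971] 1-IoU 0.033
blue_carton scene [0.5933 0.029  1.6037] 1-IoU 0.026
blue_carton side [0.5938 0.03   1.5912] 1-IoU 0.036
bottle [([353.8, 371.1], 0.66)]
jar [([242.0, 334.4], 0.77)]
```

View pics/fit_scene.png

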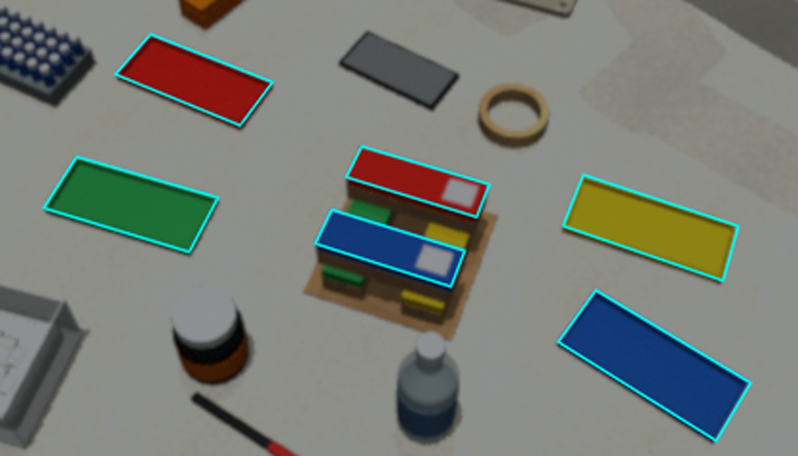

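View pics/fit_side.png

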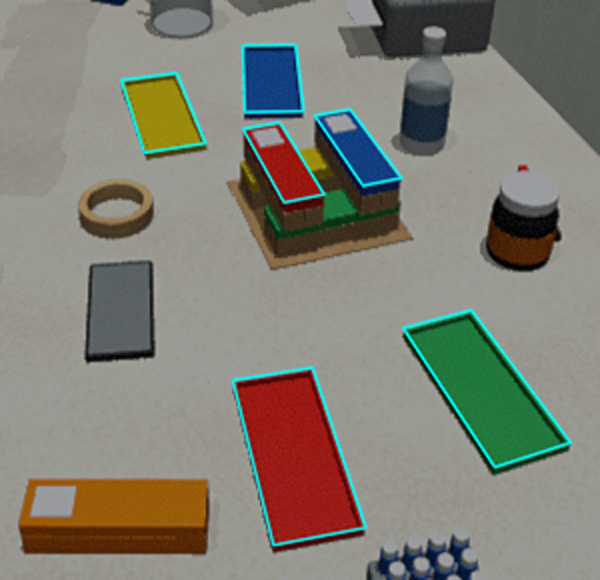

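```bash
cat >> h.py <<'E'
def plan(x,y,z,a,n=None,step=.055,w=.17):
    """per-row shift (local axes) and z-turn for straight interpolation, assuming each row is reached"""
    o=env.get_obs(); q=o["eef_rot"]; Rm=R.from_quat([q[1],q[2],q[3],q[0]]); M=Rm.as_matrix()
    best=None
    for k in (0,np.pi):
        yv=np.array([np.cos(a+k),np.sin(a+k),0]); zv=np.array([0,0,-1.]); T=np.c_[np.cross(yv,zv),yv,zv]
        rv=R.from_matrix(M.T@T).as_rotvec()
        if best is None or np.linalg.norm(rv)<np.linalg.norm(best): best=rv
    D=np.array([x,y,z])-o["ee_pos"]
    if n is None: n=int(max(np.ceil(np.linalg.norm(D)/step),np.ceil(np.linalg.norm(best)/w),1))
    goto(x,y,z,a)
    for i in range(min(n,10)):
        Ri=(Rm*R.from_rotvec(best*i/n)).as_matrix()
        print(f"  row {i+1}/{n}",(Ri.T@D/n/.06).round(2),(best/n).round(3))
E
python3 - <<'E'
from h import *
d=env.get_image("scene"); print("bottle",back(d,(353.8,371.1),0),"jar",back(d,(242,334.4),0))
plan(.4986,.0257,.17,.020)
E
```

```text
bottle [0.73193856 0.12585649 0.        ] jar [ 0.74224535 -0.12198092  0.        ]
t 1.2 at [0.1684 0.6019 0.2313] jaw 1.298 w 0.0853 F [ 0.1 -0.1  1.2] q6 1.47
  shift units [-7.887 -7.765  1.022] turn [0.    0.    1.278]
  row 1/13 [-0.61 -0.6   0.08] [0.    0.    0.098]
  row 2/13 [-0.66 -0.53  0.08] [0.    0.    0.098]
  row 3/13 [-0.71 -0.47  0.08] [0.    0.    0.098]
  row 4/13 [-0.75 -0.4   0.08] [0.    0.    0.098]
  row 5/13 [-0.79 -0.32  0.08] [0.    0.    0.098]
  row 6/13 [-0.82 -0.24  0.08] [0.    0.    0.098]
  row 7/13 [-0.84 -0.16  0.08] [0.    0.    0.098]
  row 8/13 [-0.85 -0.08  0.08] [0.    0.    0.098]
  row 9/13 [-0.85  0.01  0.08] [0.    0.    0.098]
  row 10/13 [-0.85  0.09  0.08] [0.    0.    0.098]
```

```bash
python3 -m handwheel '[-0.61,-0.6,0.08,0,0,0.1,0, -0.66,-0.53,0.08,0,0,0.1,0, -0.71,-0.47,0.08,0,0,0.1,0, -0.75,-0.4,0.08,0,0,0.1,0, -0.79,-0.32,0.08,0,0,0.1,0]' 40; python3 -c "
from h import *
plan(.4986,.0257,.17,.020)"
```

```text
time: 1.82
ee_pos: [0.296, 0.3774, 0.2072]
eef_rot: [0.001, 0.381, 0.924, 0.003]
ft_force: [1.6, 0.2, 0.0]
width: 0.0855
t 1.82 at [0.296  0.3774 0.2072] jaw 0.788 w 0.0855 F [1.6 0.2 0. ] q6 1.55
  shift units [-6.527 -1.78   0.606] turn [ 0.005 -0.003  0.768]
  row 1/8 [-0.82 -0.22  0.08] [ 0.001 -0.     0.096]
  row 2/8 [-0.83 -0.14  0.08] [ 0.001 -0.     0.096]
  row 3/8 [-0.84 -0.06  0.08] [ 0.001 -0.     0.096]
  row 4/8 [-0.85  0.02  0.08] [ 0.001 -0.     0.096]
  row 5/8 [-0.84  0.1   0.08] [ 0.001 -0.     0.096]
  row 6/8 [-0.83  0.18  0.08] [ 0.001 -0.     0.096]
  row 7/8 [-0.81  0.26  0.08] [ 0.001 -0.     0.096]
  row 8/8 [-0.78  0.33  0.08] [ 0.001 -0.     0.096]
```

Tracking is good.

```bash
python3 -m handwheel '[-0.82,-0.22,0.08,0,0,0.1,0, -0.83,-0.14,0.08,0,0,0.1,0, -0.84,-0.06,0.08,0,0,0.1,0, -0.85,0.02,0.08,0,0,0.1,0, -0.84,0.1,0.08,0,0,0.1,0]'; python3 -m handwheel '[-0.83,0.18,0.08,0,0,0.1,0, -0.81,0.26,0.08,0,0,0.09,0, -0.6,0.33,0.08,0,0,0.08,0]'; python3 -c "
from h import *
plan(.4986,.0257,.12,.020)"
```

```text
time: 2.45
ee_pos: [0.4241, 0.149, 0.1836]
eef_rot: [0.002, 0.605, 0.797, 0.005]
ft_force: [0.6, 0.1, 0.2]
width: 0.0853
time: 2.82
ee_pos: [0.4966, 0.0191, 0.1697]
eef_rot: [0.002, 0.71, 0.704, 0.007]
ft_force: [0.6, 0.6, 0.3]
width: 0.0858
t 2.83 at [0.4966 0.0191 0.1697] jaw -0.009 w 0.0858 F [0.6 0.6 0.3] q6 1.48
  shift units [0.105 0.022 0.83 ] turn [ 0.012 -0.007 -0.028]
  row 1/1 [0.1  0.02 0.83] [ 0.012 -0.007 -0.028]
```

```bash
python3 -m handwheel '[0.1,0.02,0.5,0.012,-0.007,-0.03,0, 0,0,0.33,0,0,0,0, 0,0,0,0,0,0,0]'; python3 -c "
from h import *
plan(.4986,.0257,.054,.020)
d=env.get_image('wrist'); im=d['img'][:,:,::-1].copy()
cv2.polylines(im,[(proj(d,box((.4986,.0257,1.591),.156,.048,.044,.086))[4:]*8).astype(np.int32)],True,(255,255,0),1,cv2.LINE_AA,3)
cv2.imwrite('pics/w1.png',im)"
```

```text
time: 3.2
ee_pos: [0.5016, 0.0216, 0.1196]
eef_rot: [0.002, 0.702, 0.713, 0.001]
ft_force: [-0.2, 0.2, -0.0]
width: 0.0854
t 3.2 at [0.5016 0.0216 0.1196] jaw 0.015 w 0.0854 F [-0.2  0.2 -0. ] q6 1.47
  shift units [ 0.07  -0.052  1.094] turn [ 0.004  0.001 -0.005]
  row 1/2 [ 0.03 -0.03  0.55] [ 0.002  0.    -0.002]
  row 2/2 [ 0.03 -0.03  0.55] [ 0.002  0.    -0.002]
```

View pics/w1.png

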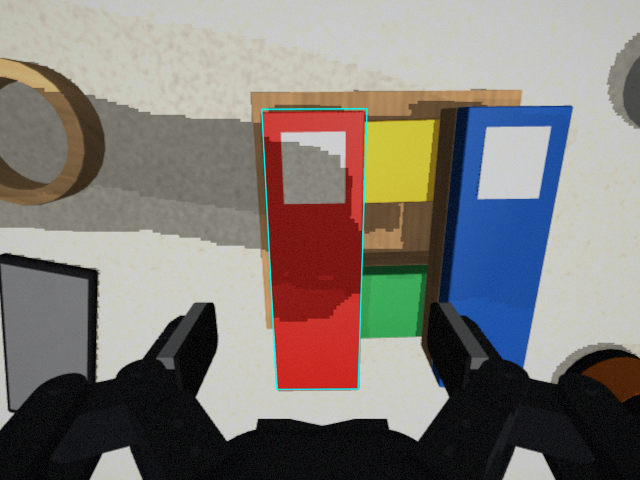

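Wrist view: the red lid sits at (262–368, 108–390) and agrees with the fitted outline. Descending.

```bash
python3 -m handwheel '[0.04,-0.05,0.4,0.004,0,0,0, 0.03,0,0.4,0,0,0,0, 0,0,0.3,0,0,0,0, 0,0,0,0,0,0,0]'; python3 -c "
from h import *
plan(.4986,.0257,.054,.020)"
```

```text
time: 3.75
ee_pos: [0.5039, 0.0264, 0.0586]
eef_rot: [0.004, 0.701, 0.713, 0.003]
ft_force: [0.2, -0.8, -0.6]
width: 0.0855
t 3.75 at [0.5039 0.0264 0.0586] jaw 0.017 w 0.0855 F [ 0.2 -0.8 -0.6] q6 1.48
  shift units [-0.01  -0.089  0.075] turn [ 0.011  0.002 -0.003]
  row 1/1 [-0.01 -0.09  0.08] [ 0.011  0.002 -0.003]
```

```bash
python3 -m handwheel '[-0.01,-0.09,0.08,0.01,0,0,0, 0,0,0,0,0,0,0]'; python3 -c "
from h import *
goto(.4986,.0257,.054,.020)"
```

```text
time: 4.0
ee_pos: [0.5, 0.0257, 0.0559]
eef_rot: [0.002, 0.701, 0.713, 0.001]
ft_force: [-0.1, -0.2, 1.3]
width: 0.0855
t 4.0 at [0.5    0.0257 0.0559] jaw 0.018 w 0.0855 F [-0.1 -0.2  1.3] q6 1.48
  shift units [ 0.    -0.023  0.031] turn [ 0.004  0.002 -0.002]
```

```bash
python3 -m handwheel '[0,-0.02,0.03,0,0,0,0.3, 0,0,0,0,0,0,0.5, 0,0,0,0,0,0,0.6, 0,0,0,0,0,0,0.7]' 40;python3 -m handwheel '[0,0,0,0,0,0,0.8, 0,0,0,0,0,0,0.8, 0,0,0,0,0,0,0.8]' 40; python3 -c "
from h import *
goto(.4986,.0257,.054,.020)"
```

```text
time: 4.5
ee_pos: [0.5001, 0.0255, 0.0555]
eef_rot: [0.003, 0.701, 0.713, 0.002]
ft_force: [0.5, 0.1, -1.0]
width: 0.0475
time: 4.88
ee_pos: [0.5001, 0.0255, 0.0555]
eef_rot: [0.003, 0.701, 0.713, 0.002]
ft_force: [0.3, 1.2, 0.1]
width: 0.0476
t 4.88 at [0.5001 0.0255 0.0555] jaw 0.018 w 0.0476 F [0.3 1.2 0.1] q6 1.48
  shift units [ 0.003 -0.025  0.025] turn [ 0.007  0.002 -0.002]
```

Gripped at 47.6 mm. Lift.

```bash
python3 -m handwheel '[0,0,-0.3,0,0,0,0.8, 0,0,-0.5,0,0,0,0.8, 0,0,-0.6,0,0,0,0.8, 0,0,-0.5,0,0,0,0.8]'; python3 -c "
from h import *
plan(.4007,-.3246,.16,-.088)
d=env.get_image('scene'); cv2.imwrite('pics/s1.png',d['img'][:,:,::-1])"
```

```text
time: 5.38
ee_pos: [0.4942, 0.0262, 0.1669]
eef_rot: [-0.002, 0.701, 0.713, -0.002]
ft_force: [-0.1, -0.2, -2.3]
width: 0.0473
t 5.38 at [0.4942 0.0262 0.1669] jaw 0.017 w 0.0473 F [-0.1 -0.2 -2.3] q6 1.48
  shift units [-5.818 -1.658  0.131] turn [-0.006  0.001  0.105]
  row 1/7 [-0.83 -0.24  0.02] [-0.001  0.     0.015]
  row 2/7 [-0.83 -0.22  0.02] [-0.001  0.     0.015]
  row 3/7 [-0.84 -0.21  0.02] [-0.001  0.     0.015]
  row 4/7 [-0.84 -0.2   0.02] [-0.001  0.     0.015]
  row 5/7 [-0.84 -0.19  0.02] [-0.001  0.     0.015]
  row 6/7 [-0.85 -0.17  0.02] [-0.001  0.     0.015]
  row 7/7 [-0.85 -0.16  0.02] [-0.001  0.     0.015]
```

View pics/s1.png

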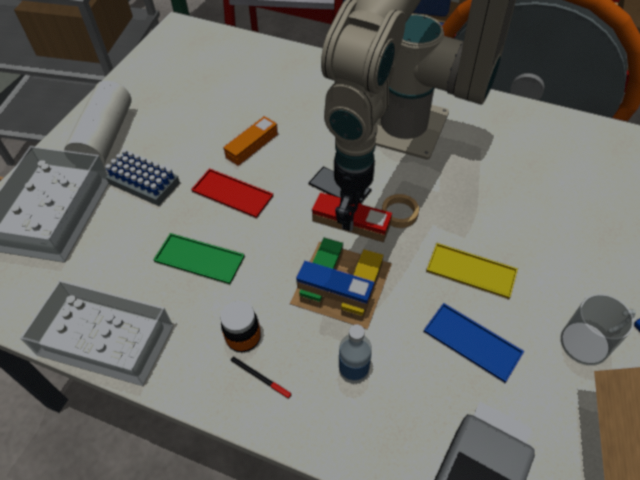

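The red carton is lifted and level (352,215), and the rest of the stack is undisturbed. Moving to the red tray.

```bash
python3 -m handwheel '[-0.5,-0.14,0.02,0,0,0.015,0.8, -0.75,-0.22,0.02,0,0,0.015,0.8, -0.8,-0.21,0.02,0,0,0.015,0.8, -0.8,-0.2,0.02,0,0,0.015,0.8, -0.8,-0.19,0.02,0,0,0.015,0.8]'; python3 -c "
from h import *
plan(.4007,-.3246,.14,-.088)"
```

```text
time: 6.05
ee_pos: [0.435, -0.1948, 0.1623]
eef_rot: [0.001, 0.725, 0.688, 0.001]
ft_force: [-0.3, -0.0, -3.0]
width: 0.0477
t 6.05 at [ 0.435  -0.1948  0.1623] jaw -0.052 w 0.0477 F [-0.3 -0.  -3. ] q6 1.07
  shift units [-2.19  -0.46   0.371] turn [0.002 0.    0.036]
  row 1/3 [-0.73 -0.15  0.12] [0.001 0.    0.012]
  row 2/3 [-0.73 -0.14  0.12] [0.001 0.    0.012]
  row 3/3 [-0.73 -0.14  0.12] [0.001 0.    0.012]
```

```bash
python3 -m handwheel '[-0.75,-0.15,0.12,0,0,0.012,0.8, -0.75,-0.14,0.12,0,0,0.012,0.8, -0.5,-0.1,0.1,0,0,0.01,0.8, -0.15,-0.03,0,0,0,0,0.8]'; python3 -c "
from h import *
plan(.4007,-.3246,.05,-.088)"
```

```text
time: 6.55
ee_pos: [0.3974, -0.327, 0.1369]
eef_rot: [-0.001, 0.739, 0.674, 0.001]
ft_force: [0.6, 0.5, -2.3]
width: 0.0474
t 6.55 at [ 0.3974 -0.327   0.1369] jaw -0.092 w 0.0474 F [ 0.6  0.5 -2.3] q6 0.85
  shift units [0.041 0.052 1.449] turn [-0.001 -0.002 -0.004]
  row 1/2 [0.02 0.03 0.72] [-0.    -0.001 -0.002]
  row 2/2 [0.02 0.03 0.72] [-0.    -0.001 -0.002]
```

```bash
python3 -m handwheel '[0.03,0.05,0.5,0,0,0,0.8, 0,0,0.6,0,0,0,0.8, 0,0,0.45,0,0,0,0.8, 0,0,0,0,0,0,0.8]'; python3 -c "
from h import *
plan(.4007,-.3246,.0155,-.088)
d=env.get_image('side'); cv2.imwrite('pics/sd1.png',cv2.resize(d['img'][280:460,200:420,::-1],None,fx=3,fy=3))"
```

```text
time: 7.05
ee_pos: [0.4008, -0.3231, 0.0406]
eef_rot: [-0.002, 0.739, 0.674, 0.002]
ft_force: [-0.7, 0.4, -2.3]
width: 0.0475
t 7.05 at [ 0.4008 -0.3231  0.0406] jaw -0.091 w 0.0475 F [-0.7  0.4 -2.3] q6 0.86
  shift units [-0.027  0.002  0.418] turn [-0.001 -0.005 -0.003]
  row 1/1 [-0.03  0.    0.42] [-0.001 -0.005 -0.003]
```

View pics/sd1.png

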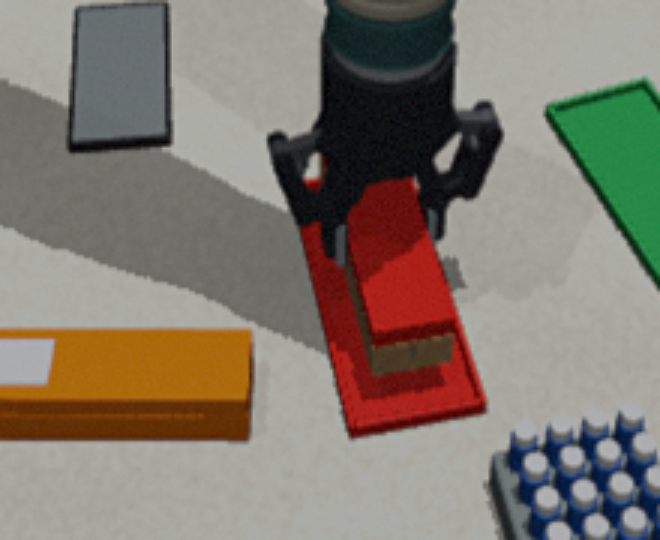

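The carton hovers over the tray and is aligned with it. Lowering the last 25 mm slowly.

```bash
python3 -m handwheel '[-0.02,0,0.2,0,0,0,0.8, 0,0,0.12,0,0,0,0.8, 0,0,0.05,0,0,0,0.8, 0,0,0.03,0,0,0,0.8]'; python3 -c "
from h import *
plan(.4007,-.3246,.0155,-.088)"
```

```text
time: 7.6
ee_pos: [0.4043, -0.3271, 0.0198]
eef_rot: [0.003, 0.738, 0.675, 0.002]
ft_force: [-0.2, -0.9, -2.5]
width: 0.0478
t 7.6 at [ 0.4043 -0.3271  0.0198] jaw -0.09 w 0.0478 F [-0.2 -0.9 -2.5] q6 0.85
  shift units [ 0.037 -0.064  0.071] turn [ 0.006  0.001 -0.002]
  row 1/1 [ 0.04 -0.06  0.07] [ 0.006  0.001 -0.002]
```

```bash
python3 -m handwheel '[0.03,-0.04,0.02,0.003,0,0,0.8, 0,0,0.03,0,0,0,0.8, 0,0,0.02,0,0,0,0.8]'; python3 -c "
from h import *
plan(.4007,-.3246,.0155,-.088)"
```

```text
time: 7.98
ee_pos: [0.4022, -0.3254, 0.0159]
eef_rot: [0.002, 0.738, 0.675, 0.001]
ft_force: [-0.4, -0.2, -3.1]
width: 0.0474
t 7.97 at [ 0.4022 -0.3254  0.0159] jaw -0.09 w 0.0474 F [-0.4 -0.2 -3.1] q6 0.85
  shift units [ 0.011 -0.026  0.006] turn [ 0.004  0.002 -0.002]
  row 1/1 [ 0.01 -0.03  0.01] [ 0.004  0.002 -0.002]
```

```bash
python3 -m handwheel '[0.01,-0.02,0.02,0.002,0,0,0.8]'|grep -E "pos|force"; python3 -m handwheel '[0,0,0.02,0,0,0,0.8]'|grep -E "pos|force";python3 -m handwheel '[0,0,0.02,0,0,0,0.8]'|grep -E "pos|force"
```

```text
ee_pos: [0.402, -0.3253, 0.0155]
ft_force: [0.4, 1.2, 7.8]
ee_pos: [0.4021, -0.3254, 0.0155]
ft_force: [-4.6, 3.5, 12.1]
ee_pos: [0.4021, -0.3254, 0.0155]
ft_force: [-2.9, 2.1, 8.2]
```

Contact at exactly the predicted height. Open and retreat.

```bash
python3 -m handwheel '[0,0,0,0,0,0,0.3, 0,0,0,0,0,0,0.15, 0,0,0,0,0,0,0, 0,0,0,0,0,0,0]'; python3 -m handwheel '[0,0,-0.3,0,0,0,0, 0,0,-0.8,0,0,0,0, 0,0,-0.9,0,0,0,0]'; python3 -c "
from h import *
plan(.5937,.0294,.16,.026)
d=env.get_image('side'); cv2.imwrite('pics/sd2.png',cv2.resize(d['img'][280:460,200:420,::-1],None,fx=3,fy=3))"
```

```text
time: 8.85
ee_pos: [0.4028, -0.3262, 0.0162]
eef_rot: [0.003, 0.738, 0.675, 0.0]
ft_force: [0.1, 0.4, -0.6]
width: 0.0855
time: 9.22
ee_pos: [0.3987, -0.3222, 0.1334]
eef_rot: [-0.003, 0.738, 0.675, 0.0]
ft_force: [1.2, -0.3, 0.2]
width: 0.085
t 9.22 at [ 0.3987 -0.3222  0.1334] jaw -0.09 w 0.085 F [ 1.2 -0.3  0.2] q6 0.85
  shift units [ 6.131  2.707 -0.429] turn [-0.004 -0.005 -0.116]
  row 1/8 [ 0.77  0.34 -0.05] [-0.001 -0.001 -0.015]
  row 2/8 [ 0.76  0.35 -0.05] [-0.001 -0.001 -0.015]
  row 3/8 [ 0.76  0.36 -0.05] [-0.001 -0.001 -0.015]
  row 4/8 [ 0.75  0.37 -0.05] [-0.001 -0.001 -0.015]
  row 5/8 [ 0.75  0.38 -0.05] [-0.001 -0.001 -0.015]
  row 6/8 [ 0.74  0.39 -0.05] [-0.001 -0.001 -0.015]
  row 7/8 [ 0.73  0.4  -0.05] [-0.001 -0.001 -0.015]
  row 8/8 [ 0.73  0.41 -0.06] [-0.001 -0.001 -0.015]
```

View pics/sd2.png

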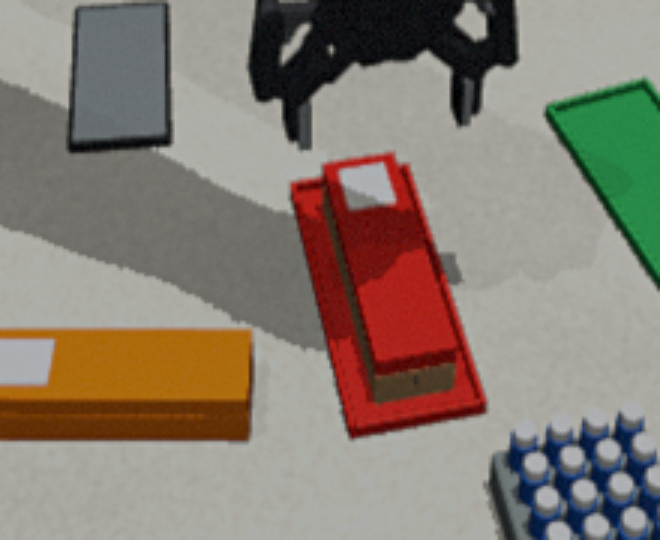

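The red carton lies flat inside its tray. Now the blue one.

```bash
python3 -m handwheel '[0.77,0.34,-0.07,0,0,-0.015,0, 0.76,0.35,-0.06,0,0,-0.015,0, 0.76,0.36,-0.05,0,0,-0.015,0, 0.75,0.37,-0.05,0,0,-0.015,0, 0.75,0.38,-0.05,0,0,-0.015,0]'|head -2; python3 -m handwheel '[0.74,0.39,-0.05,0,0,-0.015,0, 0.73,0.4,-0.05,0,0,-0.015,0, 0.6,0.35,0,0,0,-0.015,0]'|head -2; python3 -c "
from h import *
plan(.5937,.0294,.12,.026)"
```

```text
time: 9.9
ee_pos: [0.5294, -0.105, 0.1611]
time: 10.28
ee_pos: [0.6009, 0.0238, 0.1663]
t 10.28 at [0.6009 0.0238 0.1663] jaw 0.026 w 0.0852 F [-0.  -1.5 -0.2] q6 1.48
  shift units [ 0.105 -0.129  0.77 ] turn [0.014 0.012 0.   ]
  row 1/1 [ 0.1  -0.13  0.77] [0.014 0.012 0.   ]
```

```bash
python3 -m handwheel '[0.08,-0.13,0.4,0.014,0.012,0,0, 0,0,0.4,0,0,0,0, 0,0,0,0,0,0,0]'|head -2; python3 -c "
from h import *
plan(.5937,.0294,.0555,.026)
d=env.get_image('wrist'); im=d['img'][:,:,::-1].copy()
cv2.polylines(im,[(proj(d,box((.5937,.0294,1.597),.156,.048,.044,.086))[4:]*8).astype(np.int32)],True,(255,255,0),1,cv2.LINE_AA,3)
cv2.imwrite('pics/w2.png',im)"
```

```text
time: 10.65
ee_pos: [0.5927, 0.0306, 0.1147]
t 10.65 at [0.5927 0.0306 0.1147] jaw 0.031 w 0.0857 F [-0.4 -0.3  0. ] q6 1.48
  shift units [-0.021  0.018  0.986] turn [-0.003 -0.001  0.005]
  row 1/2 [-0.01  0.01  0.49] [-0.001 -0.     0.002]
  row 2/2 [-0.01  0.01  0.49] [-0.001 -0.     0.002]
```

View pics/w2.png

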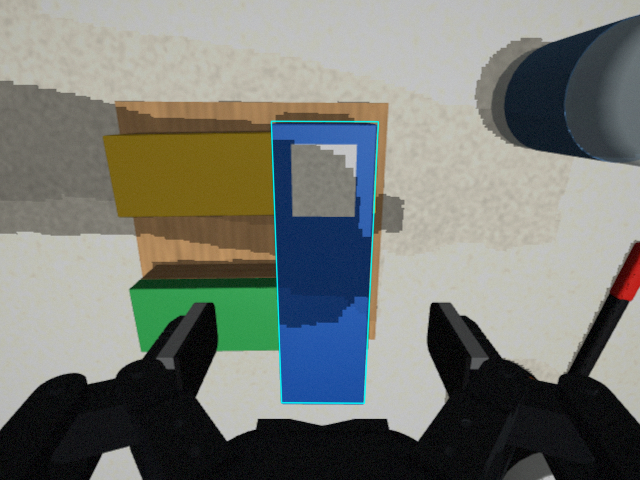

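The blue lid (272–378, 121–403) matches its outline. The fingers straddle it above the gap between yellow and green, clear of the bottle. Descend.

```bash
python3 -m handwheel '[-0.01,0,0.35,0,0,0,0, 0,-0.03,0.35,0,0,0,0, 0,-0.03,0.25,0,0,0,0, 0,0,0,0,0,0,0]'|head -2; python3 -c "
from h import *
plan(.5937,.0294,.0555,.026)"
```

```text
time: 11.2
ee_pos: [0.5912, 0.0269, 0.0604]
t 11.2 at [0.5912 0.0269 0.0604] jaw 0.026 w 0.0853 F [ 0.8  1.  -0.5] q6 1.48
  shift units [0.041 0.043 0.083] turn [0.003 0.    0.   ]
  row 1/1 [0.04 0.04 0.08] [0.003 0.    0.   ]
```

```bash
python3 -m handwheel '[0.04,0.04,0.08,0.003,0,0,0, 0,0,0.01,0,0,0,0.3, 0,0,0,0,0,0,0.5, 0,0,0,0,0,0,0.6, 0,0,0,0,0,0,0.7]' 40|head -2;python3 -m handwheel '[0,0,0,0,0,0,0.8, 0,0,0,0,0,0,0.8, 0,0,0,0,0,0,0.8]' 40; python3 -c "
from h import *
goto(.5937,.0294,.0555,.026)"
```

```text
time: 11.82
ee_pos: [0.5959, 0.0293, 0.0573]
time: 12.2
ee_pos: [0.5959, 0.0293, 0.0573]
eef_rot: [0.002, 0.698, 0.716, 0.001]
ft_force: [-0.3, 0.6, -0.3]
width: 0.0474
t 12.2 at [0.5959 0.0293 0.0573] jaw 0.026 w 0.0474 F [-0.3  0.6 -0.3] q6 1.49
  shift units [ 0.003 -0.036  0.03 ] turn [0.005 0.001 0.   ]
```

```bash
python3 -m handwheel '[0,0,-0.3,0,0,0,0.8, 0,0,-0.5,0,0,0,0.8, 0,0,-0.6,0,0,0,0.8, 0,0,-0.5,0,0,0,0.8]'|head -2; python3 -c "
from h import *
plan(.581,.3339,.16,-.262)"
```

```text
time: 12.7
ee_pos: [0.5925, 0.0295, 0.174]
t 12.7 at [0.5925 0.0295 0.174 ] jaw 0.026 w 0.0473 F [ 1.   0.6 -0.3] q6 1.49
  shift units [ 5.077 -0.059  0.233] turn [-0.002  0.     0.288]
  row 1/6 [ 0.85 -0.01  0.04] [-0.     0.     0.048]
  row 2/6 [ 0.84 -0.05  0.04] [-0.     0.     0.048]
  row 3/6 [ 0.84 -0.09  0.04] [-0.     0.     0.048]
  row 4/6 [ 0.84 -0.13  0.04] [-0.     0.     0.048]
  row 5/6 [ 0.83 -0.17  0.04] [-0.     0.     0.048]
  row 6/6 [ 0.82 -0.21  0.04] [-0.     0.     0.048]
```

```bash
python3 -m handwheel '[0.5,-0.01,0.02,0,0,0.03,0.8, 0.75,-0.04,0.04,0,0,0.05,0.8, 0.8,-0.08,0.04,0,0,0.05,0.8, 0.8,-0.12,0.04,0,0,0.05,0.8, 0.8,-0.16,0.04,0,0,0.05,0.8]'|head -2; python3 -c "
from h import *
plan(.581,.3339,.14,-.262)"
```

```text
time: 13.32
ee_pos: [0.589, 0.2527, 0.1749]
t 13.32 at [0.589  0.2527 0.1749] jaw -0.219 w 0.0472 F [ 0.9 -0.1 -2.2] q6 2.1
  shift units [ 1.291 -0.432  0.58 ] turn [ 0.014 -0.004  0.043]
  row 1/2 [ 0.65 -0.22  0.29] [ 0.007 -0.002  0.021]
  row 2/2 [ 0.64 -0.23  0.29] [ 0.007 -0.002  0.021]
```

```bash
python3 -m handwheel '[0.6,-0.2,0.25,0.007,-0.002,0.02,0.8, 0.5,-0.18,0.25,0.007,-0.002,0.02,0.8, 0.19,-0.05,0.2,0,0,0,0.8, 0,0,0,0,0,0,0.8]'|head -2; python3 -c "
from h import *
plan(.581,.3339,.04,-.262)"
```

```text
time: 13.82
ee_pos: [0.5821, 0.3402, 0.1363]
t 13.82 at [0.5821 0.3402 0.1363] jaw -0.255 w 0.0475 F [ 0.4 -1.  -1.3] q6 2.26
  shift units [-0.11   0.002  1.605] turn [ 0.004 -0.002  0.007]
  row 1/2 [-0.06  0.    0.8 ] [ 0.002 -0.001  0.003]
  row 2/2 [-0.05  0.    0.8 ] [ 0.002 -0.001  0.003]
```

```bash
python3 -m handwheel '[-0.1,0,0.5,0.004,-0.002,0.007,0.8, 0,0,0.6,0,0,0,0.8, 0,0,0.5,0,0,0,0.8, 0,0,0,0,0,0,0.8]'|head -2; python3 -c "
from h import *
plan(.581,.3339,.0173,-.262)
d=env.get_image('scene'); cv2.imwrite('pics/s2.png',cv2.resize(d['img'][230:400,380:580,::-1],None,fx=3,fy=3))"
```

```text
time: 14.32
ee_pos: [0.5847, 0.3299, 0.0433]
t 14.32 at [0.5847 0.3299 0.0433] jaw -0.267 w 0.0471 F [-0.3 -0.1 -2.1] q6 2.26
  shift units [ 0.047 -0.08   0.433] turn [ 0.006 -0.002 -0.005]
  row 1/1 [ 0.05 -0.08  0.43] [ 0.006 -0.002 -0.005]
```

View pics/s2.png

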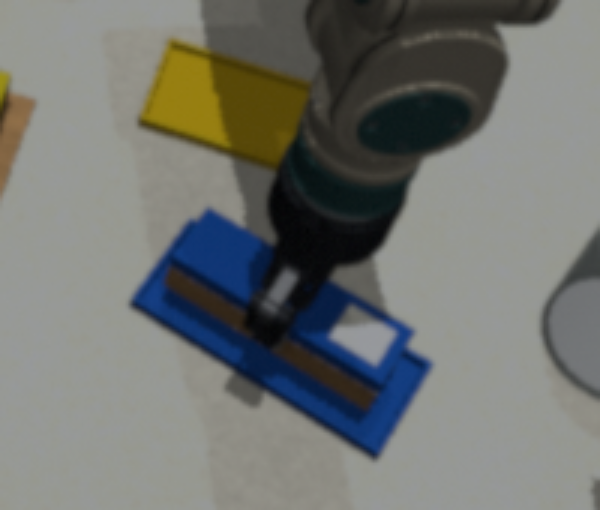

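The blue carton hovers above its tray, aligned. Lower.

```bash
python3 -m handwheel '[0.05,-0.08,0.15,0.006,-0.002,-0.005,0.8, 0,0,0.12,0,0,0,0.8, 0,0,0.07,0,0,0,0.8, 0,0,0.03,0,0,0,0.8]'|head -2; python3 -c "
from h import *
plan(.581,.3339,.0173,-.262)"
```

```text
time: 14.88
ee_pos: [0.5864, 0.3361, 0.0272]
t 14.88 at [0.5864 0.3361 0.0272] jaw -0.263 w 0.0474 F [ 0.   0.7 -2.6] q6 2.26
  shift units [-0.059 -0.079  0.164] turn [ 0.01  -0.007 -0.001]
  row 1/1 [-0.06 -0.08  0.16] [ 0.01  -0.007 -0.001]
```

```bash
python3 -m handwheel '[-0.04,-0.06,0.05,0.01,-0.007,0,0.8, 0,0,0.04,0,0,0,0.8, 0,0,0.03,0,0,0,0.8]'|head -2; python3 -c "
from h import *
plan(.581,.3339,.0173,-.262)"
```

```text
time: 15.25
ee_pos: [0.5822, 0.3348, 0.0198]
t 15.25 at [0.5822 0.3348 0.0198] jaw -0.262 w 0.0474 F [ 0.   0.2 -2.1] q6 2.26
  shift units [-0.02  -0.016  0.042] turn [-0.001  0.    -0.   ]
  row 1/1 [-0.02 -0.02  0.04] [-0.001  0.    -0.   ]
```

```bash
python3 -m handwheel '[-0.02,-0.02,0.03,0,0,0,0.8]'|grep -E "pos|force"; python3 -m handwheel '[0,0,0.03,0,0,0,0.8]'|grep -E "pos|force";python3 -m handwheel '[0,0,0.02,0,0,0,0.8]'|grep -E "pos|force"
```

```text
ee_pos: [0.5808, 0.334, 0.0179]
ft_force: [-0.3, 0.2, -1.6]
ee_pos: [0.5805, 0.3339, 0.0173]
ft_force: [-5.3, -1.9, 12.9]
ee_pos: [0.5805, 0.3339, 0.0173]
ft_force: [-1.4, -1.2, 4.2]
```

```bash
python3 -m handwheel '[0,0,0,0,0,0,0.3, 0,0,0,0,0,0,0.15, 0,0,0,0,0,0,0, 0,0,0,0,0,0,0]'|head -2; python3 -m handwheel '[0,0,-0.3,0,0,0,0, 0,0,-0.8,0,0,0,0, 0,0,-0.9,0,0,0,0, 0,0,0,0,0,0,0]'|head -2; cat > lo.py <<'E'
from h import *
import sys,pickle
ims={n:env.get_image(n) for n in("scene","side")}
for q in ("yellow_carton","green_carton"):
    cams=[]
    for n in ims:
        r=env.outline_of(q,n); print(q,n,[(np.round(x["at"]),round(x["p"],2),int(x["region"].sum())) for x in r[:3]])
        c=[x for x in r if np.linalg.norm(x["at"]-proj(ims[n],[[.546,.028,.023]])[0])<45]
        if c: cams.append((ims[n],c[0]["region"].astype(np.float32)))
    at=(.546,.076) if "yell" in q else (.546,-.02)
    for cs in (cams,cams[:1],cams[1:]):
        if cs: f=fit(cs,.156,.048,.002,.044,(at[0],at[1],(0.02,))); print(q,f.x.round(4),round(f.fun,3))
for n in ims: cv2.imwrite(f"pics/{n}_{sys.argv[1]}.png",ims[n]["img"][:,:,::-1])
E
python3 lo.py a
```

```text
time: 16.12
ee_pos: [0.5816, 0.3343, 0.018]
time: 16.62
ee_pos: [0.5819, 0.3344, 0.1444]
yellow_carton scene [(array([361., 284.]), 0.79, 1721), (array([461., 267.]), 0.25, 1873)]
yellow_carton side [(array([331., 235.]), 0.76, 1504), (array([422., 348.]), 0.36, 3246)]
yellow_carton [0.5445 0.0757 0.038 ] 0.047
yellow_carton [0.5446 0.0755 0.0408] 0.032
yellow_carton [0.5451 0.077  0.0738] 0.055
green_carton scene [(array([321., 275.]), 0.94, 1695), (array([476., 338.]), 0.25, 2318)]
green_carton side [(array([346., 262.]), 0.56, 1792), (array([391., 201.]), 0.18, 1295)]
green_carton [ 0.5477 -0.0203  0.0414] 0.037
green_carton [ 0.5471 -0.0205  0.0503] 0.039
green_carton [ 0.5478 -0.0206  0.0324] 0.031
```

View pics/scene_a.png

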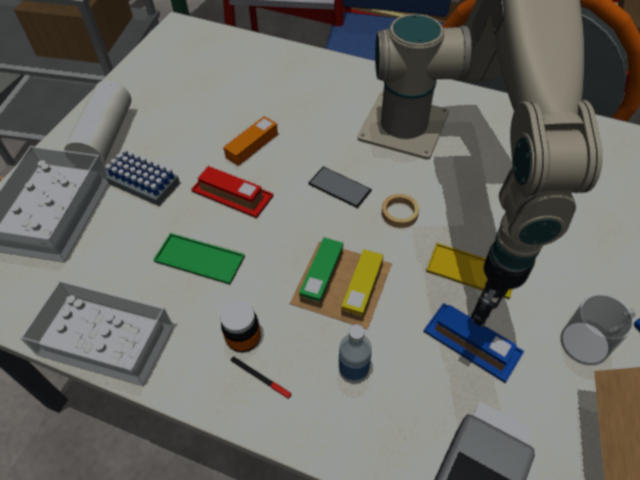

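Scene: red (232,187) and blue (475,340) cartons are in their trays. Green (322,270) and yellow (362,283) stand free on the sheet, and jar and bottle haven't moved. Yellow fit: (0.5445, 0.0757, 0.038).

```bash
cat >> h.py <<'E'
def plan2(x,y,z,a,step=.055,w=.17,n=None):
    """like plan but a is taken as is (no half-turn choice), the turn taken the signed way from the present jaw angle"""
    o=env.get_obs(); q=o["eef_rot"]; M=R.from_quat([q[1],q[2],q[3],q[0]]).as_matrix()
    j=np.arctan2(M[1,1],M[0,1]); da=a-j; D=np.array([x,y,z])-o["ee_pos"]
    n=n or int(max(np.ceil(np.linalg.norm(D)/step),np.ceil(abs(da)/w),1))
    print("t",round(o["time"],2),"at",o["ee_pos"].round(4),"jaw",j.round(3),"q",o["joint_positions"].round(2),"remaining turn z",-round(da,3))
    for i in range(min(n,15)):
        jj=j+da*i/n; yv=np.array([np.cos(jj),np.sin(jj),0]); zv=np.array([0,0,-1.])
        print(f"  row {i+1}/{n}",(np.c_[np.cross(yv,zv),yv,zv].T@D/n/.06).round(2),round(-da/n,3))
E
python3 -c "
from h import *
plan2(.5445,.0757,.16,1.609)"
```

```text
t 16.93 at [0.5763 0.3318 0.1351] jaw -0.262 q [ 0.43  0.41 -0.04  1.13  0.    2.26] remaining turn z -1.871
  row 1/12 [-0.36  0.05 -0.03] -0.156
  row 2/12 [-0.36 -0.01 -0.03] -0.156
  row 3/12 [-0.35 -0.06 -0.03] -0.156
  row 4/12 [-0.34 -0.12 -0.03] -0.156
  row 5/12 [-0.32 -0.17 -0.03] -0.156
  row 6/12 [-0.29 -0.21 -0.03] -0.156
  row 7/12 [-0.25 -0.26 -0.03] -0.156
  row 8/12 [-0.21 -0.29 -0.03] -0.156
  row 9/12 [-0.16 -0.32 -0.03] -0.156
  row 10/12 [-0.11 -0.34 -0.03] -0.156
  row 11/12 [-0.05 -0.35 -0.03] -0.156
  row 12/12 [ 0.   -0.36 -0.03] -0.156
```

```bash
python3 -m handwheel '[-0.36,0.05,-0.1,0,0,-0.16,0, -0.36,-0.01,-0.1,0,0,-0.16,0, -0.35,-0.06,-0.05,0,0,-0.16,0, -0.34,-0.12,-0.03,0,0,-0.16,0, -0.32,-0.17,-0.03,0,0,-0.16,0]'|head -2; python3 -m handwheel '[-0.29,-0.21,-0.03,0,0,-0.16,0, -0.25,-0.26,-0.03,0,0,-0.16,0, -0.21,-0.29,-0.03,0,0,-0.16,0, -0.16,-0.32,-0.03,0,0,-0.16,0, -0.11,-0.34,-0.03,0,0,-0.16,0]'|head -2; python3 -c "
from h import *
plan2(.5445,.0757,.15,1.609)"
```

```text
time: 17.55
ee_pos: [0.5593, 0.2212, 0.1463]
time: 18.18
ee_pos: [0.5483, 0.1095, 0.1491]
t 18.18 at [0.5483 0.1095 0.1491] jaw 1.394 q [ 0.09  0.25 -0.25  1.12 -0.01  0.26] remaining turn z -0.215
  row 1/2 [-0.02 -0.28 -0.01] -0.107
  row 2/2 [ 0.01 -0.28 -0.01] -0.107
```

```bash
python3 -m handwheel '[-0.02,-0.3,0,0,0,-0.12,0, 0.01,-0.27,0.2,0,0,-0.1,0, 0,0,0.4,0,0,0,0, 0,0,0,0,0,0,0]'|head -2; python3 -c "
from h import *
plan2(.5445,.0757,.0145,1.609,n=2)
d=env.get_image('wrist'); im=d['img'][:,:,::-1].copy()
for p in((.5445,.0757,.038),(.5477,-.0203,.038)): cv2.polylines(im,[(proj(d,box(p,.156,.048,.002,.044))[4:]*8).astype(np.int32)],True,(255,255,0),1,cv2.LINE_AA,3)
cv2.imwrite('pics/w3.png',im)"
```

```text
time: 18.68
ee_pos: [0.5392, 0.0719, 0.1082]
t 18.68 at [0.5392 0.0719 0.1082] jaw 1.62 q [ 0.02  0.27 -0.32  1.04 -0.01 -0.03] remaining turn z 0.011
  row 1/2 [-0.05  0.03  0.78] 0.006
  row 2/2 [-0.05  0.03  0.78] 0.006
```

View pics/w3.png

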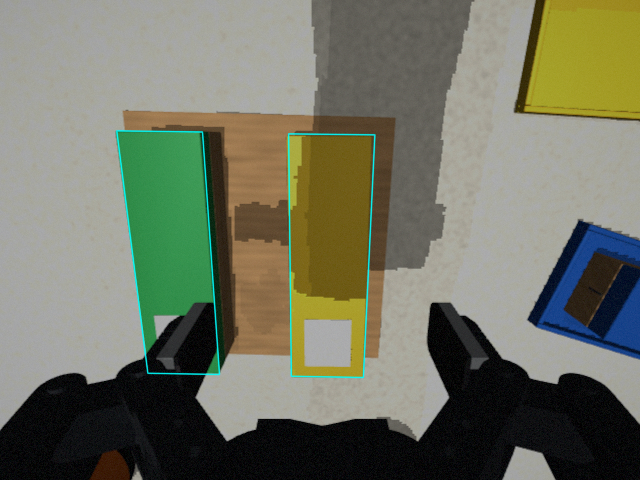

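Wrist view: both outlines fit the lids exactly (green 117–218, yellow 289–375). Descend over yellow.

```bash
python3 -m handwheel '[-0.08,0.06,0.35,0,0,0.01,0, 0,0,0.35,0,0,0,0, 0,0,0.2,0,0,0,0, 0,0,0,0,0,0,0]'|head -2; python3 -c "
from h import *
goto(.5445,.0757,.0145,1.609)"
```

```text
time: 19.23
ee_pos: [0.5455, 0.0762, 0.0567]
t 19.23 at [0.5455 0.0762 0.0567] jaw 1.611 w 0.0852 F [-0.1 -0.3 -0.4] q6 -0.01
  shift units [-0.015  0.001  0.703] turn [-0.012 -0.045  0.002]
```

```bash
python3 -m handwheel '[-0.01,0,0.25,-0.01,-0.045,0,0, 0,0,0.25,0,0,0,0, 0,0,0.1,0,0,0,0, 0,0,0,0,0,0,0]'|head -2; python3 -c "
from h import *
goto(.5445,.0757,.0145,1.609)"
```

```text
time: 19.73
ee_pos: [0.5493, 0.0763, 0.0226]
t 19.73 at [0.5493 0.0763 0.0226] jaw 1.611 w 0.0855 F [0.6 0.1 0.5] q6 -0.02
  shift units [ 0.081 -0.007  0.134] turn [-0.002  0.007  0.002]
```

```bash
python3 -m handwheel '[0.08,0,0.1,-0.002,0.007,0,0, 0,0,0.03,0,0,0,0, 0,0,0,0,0,0,0]'|head -2; python3 -c "
from h import *
goto(.5445,.0757,.0145,1.609)"
```

```text
time: 20.1
ee_pos: [0.5456, 0.0762, 0.0151]
t 20.1 at [0.5456 0.0762 0.0151] jaw 1.611 w 0.0851 F [ 0.5 -0.2  0.5] q6 -0.02
  shift units [ 0.019 -0.007  0.011] turn [0.    0.001 0.002]
```

```bash
python3 -m handwheel '[0.02,-0.01,0,0,0,0,0.3, 0,0,0,0,0,0,0.5, 0,0,0,0,0,0,0.6, 0,0,0,0,0,0,0.7, 0,0,0,0,0,0,0.8]' 40|head -2;python3 -m handwheel '[0,0,0,0,0,0,0.8, 0,0,0,0,0,0,0.8]' 40; python3 -m handwheel '[0,0,-0.3,0,0,0,0.8, 0,0,-0.5,0,0,0,0.8, 0,0,-0.7,0,0,0,0.8, 0,0,-0.6,0,0,0,0.8]'|head -2; python3 -c "
from h import *
goto(.5445,.0757,.12,1.609)
plan2(.4066,.2894,.15,3.117)"
```

```text
time: 20.72
ee_pos: [0.5449, 0.0755, 0.0156]
time: 20.98
ee_pos: [0.5449, 0.0754, 0.0156]
eef_rot: [0.001, -0.02, 1.0, 0.0]
ft_force: [0.4, -0.5, 0.0]
width: 0.0476
time: 21.48
ee_pos: [0.5387, 0.0754, 0.1386]
t 21.48 at [0.5387 0.0754 0.1386] jaw 1.611 w 0.0472 F [ 0.3 -0.5 -1.8] q6 -0.02
  shift units [-0.101  0.     0.308] turn [ 0.001 -0.013  0.002]
t 21.48 at [0.5387 0.0754 0.1386] jaw 1.611 q [ 0.02  0.21 -0.32  1.06  0.   -0.02] remaining turn z -1.506
  row 1/9 [ 0.23  0.41 -0.02] -0.167
  row 2/9 [ 0.16  0.44 -0.02] -0.167
  row 3/9 [ 0.08  0.46 -0.02] -0.167
  row 4/9 [ 0.    0.47 -0.02] -0.167
  row 5/9 [-0.07  0.46 -0.02] -0.167
  row 6/9 [-0.15  0.44 -0.02] -0.167
  row 7/9 [-0.22  0.41 -0.02] -0.167
  row 8/9 [-0.28  0.37 -0.02] -0.167
  row 9/9 [-0.34  0.32 -0.02] -0.167
```

```bash
python3 -m handwheel '[0.2,0.3,-0.1,0,-0.013,-0.1,0.8, 0.16,0.42,-0.05,0,0,-0.15,0.8, 0.08,0.45,-0.02,0,0,-0.16,0.8, 0.02,0.47,-0.02,0,0,-0.16,0.8, -0.05,0.46,-0.02,0,0,-0.16,0.8]'|head -2; python3 -m handwheel '[-0.12,0.44,-0.02,0,0,-0.16,0.8, -0.2,0.41,-0.02,0,0,-0.16,0.8, -0.26,0.37,-0.02,0,0,-0.16,0.8]'|head -2; python3 -c "
from h import *
goto(.4066,.2894,.14,3.117)
plan2(.4066,.2894,.14,3.117)"
```

```text
time: 22.1
ee_pos: [0.4728, 0.1913, 0.1535]
time: 22.48
ee_pos: [0.4289, 0.2643, 0.1552]
t 22.48 at [0.4289 0.2643 0.1552] jaw 2.857 w 0.0473 F [ 0.  -0.5 -2.3] q6 -0.86
  shift units [-0.297  0.475  0.254] turn [ 0.     0.001 -0.26 ]
t 22.48 at [0.4289 0.2643 0.1552] jaw 2.857 q [ 0.42  0.12 -0.39  1.06  0.   -0.86] remaining turn z -0.26
  row 1/2 [-0.15  0.24  0.13] -0.13
  row 2/2 [-0.18  0.22  0.13] -0.13
```

```bash
python3 -m handwheel '[-0.15,0.24,0.13,0,0,-0.13,0.8, -0.18,0.2,0.13,0,0,-0.12,0.8, 0,0,0,0,0,0,0.8, 0,0,0,0,0,0,0.8]'|head -2; python3 -c "
from h import *
goto(.4066,.2894,.045,3.117)"
```

```text
time: 22.98
ee_pos: [0.4039, 0.2906, 0.1376]
t 22.98 at [0.4039 0.2906 0.1376] jaw 3.117 w 0.0472 F [ 1.4  0.  -1.7] q6 -1.05
  shift units [ 0.017 -0.052  1.543] turn [ 0.004 -0.001 -0.   ]
```

```bash
python3 -m handwheel '[0.02,-0.05,0.5,0.004,0,0,0.8, 0,0,0.6,0,0,0,0.8, 0,0,0.4,0,0,0,0.8, 0,0,0,0,0,0,0.8]'|head -2; python3 -c "
from h import *
goto(.4066,.2894,.0176,3.117)
d=env.get_image('scene'); cv2.imwrite('pics/s3.png',cv2.resize(d['img'][190:350,380:580,::-1],None,fx=3,fy=3))"
```

```text
time: 23.48
ee_pos: [0.4111, 0.2883, 0.0476]
t 23.48 at [0.4111 0.2883 0.0476] jaw 3.108 w 0.0472 F [-0.2  0.2 -1.8] q6 -1.05
  shift units [-0.016  0.078  0.499] turn [-0.006  0.001 -0.009]
```

View pics/s3.png

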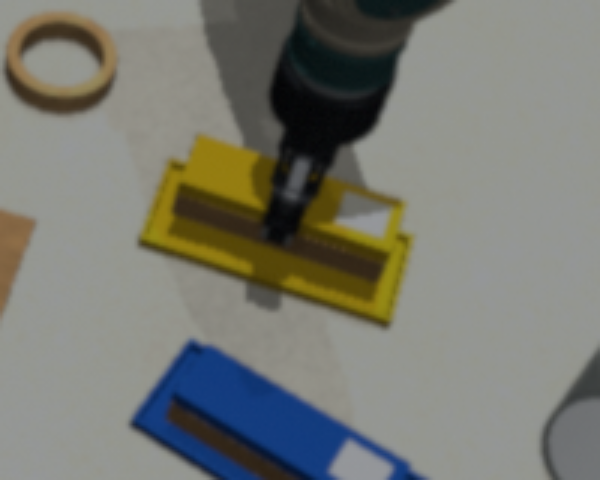

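Yellow is aligned over its tray, and blue lies in its own. Lower.

```bash
python3 -m handwheel '[-0.02,0.08,0.2,-0.006,0,-0.009,0.8, 0,0,0.13,0,0,0,0.8, 0,0,0.07,0,0,0,0.8, 0,0,0.03,0,0,0,0.8]'|head -2; python3 -c "
from h import *
goto(.4066,.2894,.0176,3.117)"
```

```text
time: 24.02
ee_pos: [0.4103, 0.2916, 0.0245]
t 24.02 at [0.4103 0.2916 0.0245] jaw 3.116 w 0.0471 F [-0.9  0.6 -2.4] q6 -1.06
  shift units [0.039 0.062 0.114] turn [-0.007  0.005 -0.001]
```

```bash
python3 -m handwheel '[0.03,0.04,0.04,-0.005,0.004,0,0.8, 0,0.01,0.03,0,0,0,0.8]'|head -2; python3 -m handwheel '[0,0,0.03,0,0,0,0.8]'|grep -E "pos|force";python3 -m handwheel '[0,0,0.02,0,0,0,0.8]'|grep -E "pos|force"; python3 -m handwheel '[0,0,0.02,0,0,0,0.8]'|grep -E "pos|force"
```

```text
time: 24.28
ee_pos: [0.4074, 0.29, 0.0203]
ee_pos: [0.4075, 0.2901, 0.0186]
ft_force: [-0.7, 0.1, -1.4]
ee_pos: [0.4075, 0.29, 0.0176]
ft_force: [-2.4, -1.5, 8.6]
ee_pos: [0.4075, 0.29, 0.0176]
ft_force: [-3.3, -3.1, 14.9]
```

```bash
python3 -m handwheel '[0,0,0,0,0,0,0.3, 0,0,0,0,0,0,0.15, 0,0,0,0,0,0,0, 0,0,0,0,0,0,0]'|head -2; python3 -m handwheel '[0,0,-0.3,0,0,0,0, 0,0,-0.8,0,0,0,0, 0,0,-0.9,0,0,0,0]'|head -2; python3 lo.py b; python3 -c "
from h import *
plan2(.547,-.0203,.15,1.609)"
```

```text
time: 25.15
ee_pos: [0.409, 0.2908, 0.0185]
time: 25.52
ee_pos: [0.4042, 0.2882, 0.136]
yellow_carton scene [(array([472., 265.]), 0.66, 1998)]
yellow_carton side [(array([262., 201.]), 0.74, 790)]
green_carton scene [(array([321., 274.]), 0.63, 1732)]
green_carton side [(array([346., 258.]), 0.91, 1657)]
green_carton [ 0.5469 -0.0207  0.0457] 0.056
green_carton [ 0.5457 -0.0208  0.0494] 0.038
green_carton [ 0.5478 -0.02    0.0461] 0.065
t 25.82 at [0.4042 0.2882 0.1346] jaw 3.117 q [ 0.49  0.13 -0.42  1.02  0.   -1.06] remaining turn z 1.508
  row 1/9 [ 0.56 -0.28 -0.03] 0.168
  row 2/9 [ 0.51 -0.37 -0.03] 0.168
  row 3/9 [ 0.44 -0.45 -0.03] 0.168
  row 4/9 [ 0.36 -0.52 -0.03] 0.168
  row 5/9 [ 0.27 -0.57 -0.03] 0.168
  row 6/9 [ 0.17 -0.61 -0.03] 0.168
  row 7/9 [ 0.07 -0.63 -0.03] 0.168
  row 8/9 [-0.04 -0.63 -0.03] 0.168
  row 9/9 [-0.14 -0.61 -0.03] 0.168
```

View pics/scene_b.png

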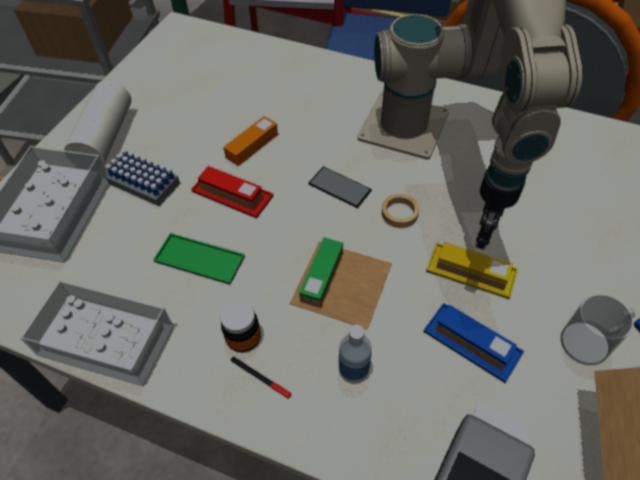

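Three cartons are placed; only green (322,270) remains on the sheet. Moving over it.

```bash
python3 -m handwheel '[0.56,-0.28,-0.05,0,0,0.168,0, 0.51,-0.37,-0.05,0,0,0.168,0, 0.44,-0.45,-0.03,0,0,0.168,0, 0.36,-0.52,-0.03,0,0,0.168,0, 0.27,-0.57,-0.03,0,0,0.168,0]'|head -2; python3 -m handwheel '[0.17,-0.61,-0.03,0,0,0.168,0, 0.07,-0.63,-0.03,0,0,0.168,0, -0.04,-0.63,-0.03,0,0,0.168,0]'|head -2; python3 -c "
from h import *
goto(.547,-.0203,.13,1.609)"
```

```text
time: 26.45
ee_pos: [0.4762, 0.1116, 0.1359]
time: 26.82
ee_pos: [0.5174, 0.0034, 0.1343]
t 26.82 at [0.5174 0.0034 0.1343] jaw 1.734 w 0.085 F [-0.4  0.   0.9] q6 -0.28
  shift units [-0.426 -0.471  0.056] turn [-0.003 -0.038  0.125]
```

```bash
python3 -m handwheel '[-0.4,-0.45,0.05,-0.003,-0.038,0.12,0, 0,0,0.4,0,0,0,0, 0,0,0,0,0,0,0]'|head -2; python3 -c "
from h import *
goto(.547,-.0203,.0145,1.609)
d=env.get_image('wrist'); im=d['img'][:,:,::-1].copy()
cv2.polylines(im,[(proj(d,box((.547,-.0203,.038),.156,.048,.002,.044))[4:]*8).astype(np.int32)],True,(255,255,0),1,cv2.LINE_AA,3)
cv2.imwrite('pics/w4.png',im)"
```

```text
time: 27.2
ee_pos: [0.5428, -0.0225, 0.0998]
t 27.2 at [ 0.5428 -0.0225  0.0998] jaw 1.604 w 0.0852 F [0.1 1.5 0.6] q6 -0.19
  shift units [-0.083  0.032  1.421] turn [ 0.002 -0.009 -0.005]
```

View pics/w4.png

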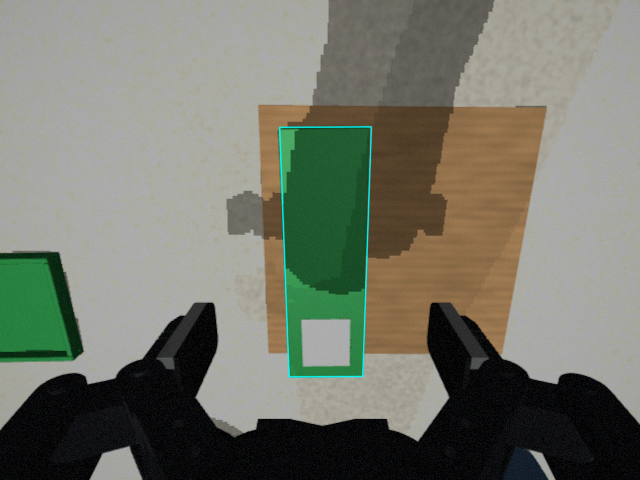

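The green lid matches the outline (279–371, 127–377). Descend.

```bash
python3 -m handwheel '[-0.06,0.03,0.45,0.002,-0.009,0,0, 0,0,0.45,0,0,0,0, 0,0,0.25,0,0,0,0, 0,0,0,0,0,0,0]'|head -2; python3 -c "
from h import *
goto(.547,-.0203,.0145,1.609)"
```

```text
time: 27.75
ee_pos: [0.5491, -0.0194, 0.0322]
t 27.75 at [ 0.5491 -0.0194  0.0322] jaw 1.607 w 0.085 F [-1.  -0.   0.1] q6 -0.19
  shift units [ 0.037 -0.013  0.295] turn [-0.001  0.006 -0.002]
```

```bash
python3 -m handwheel '[0.03,-0.01,0.18,0,0.006,0,0, 0.02,0,0.1,0,0,0,0, 0,0,0.02,0,0,0,0, 0,0,0,0,0,0,0]'|head -2; python3 -c "
from h import *
goto(.547,-.0203,.0145,1.609)"
```

```text
time: 28.25
ee_pos: [0.5482, -0.0204, 0.0155]
t 28.25 at [ 0.5482 -0.0204  0.0155] jaw 1.607 w 0.0853 F [-0.1  0.4 -1. ] q6 -0.19
  shift units [0.02  0.002 0.016] turn [-0.002  0.004 -0.002]
```

```bash
python3 -m handwheel '[0.02,0,0,0,0.004,0,0.3, 0,0,0,0,0,0,0.5, 0,0,0,0,0,0,0.6, 0,0,0,0,0,0,0.7, 0,0,0,0,0,0,0.8]' 40|head -2;python3 -m handwheel '[0,0,0,0,0,0,0.8, 0,0,0,0,0,0,0.8]' 40; python3 -m handwheel '[0,0,-0.3,0,0,0,0.8, 0,0,-0.5,0,0,0,0.8, 0,0,-0.7,0,0,0,0.8, 0,0,-0.6,0,0,0,0.8]'|head -2; python3 -c "
from h import *
goto(.547,-.02,.12,1.609)
plan2(.6066,-.3012,.15,.0496)"
```

```text
time: 28.88
ee_pos: [0.5478, -0.0207, 0.0163]
time: 29.12
ee_pos: [0.5477, -0.0207, 0.0163]
eef_rot: [0.001, -0.018, 1.0, -0.001]
ft_force: [-0.7, -1.0, -0.9]
width: 0.0473
time: 29.62
ee_pos: [0.5412, -0.0192, 0.1388]
t 29.62 at [ 0.5412 -0.0192  0.1388] jaw 1.607 w 0.0471 F [ 1.1  0.1 -2.5] q6 -0.19
  shift units [-0.101 -0.017  0.313] turn [ 0.001 -0.014 -0.002]
t 29.62 at [ 0.5412 -0.0192  0.1388] jaw 1.607 q [-0.15  0.21 -0.32  1.06 -0.   -0.19] remaining turn z 1.558
  row 1/10 [-0.09 -0.47 -0.02] 0.156
  row 2/10 [-0.16 -0.45 -0.02] 0.156
  row 3/10 [-0.23 -0.42 -0.02] 0.156
  row 4/10 [-0.3  -0.38 -0.02] 0.156
  row 5/10 [-0.35 -0.33 -0.02] 0.156
  row 6/10 [-0.4  -0.27 -0.02] 0.156
  row 7/10 [-0.44 -0.21 -0.02] 0.156
  row 8/10 [-0.46 -0.14 -0.02] 0.156
  row 9/10 [-0.48 -0.06 -0.02] 0.156
  row 10/10 [-0.48  0.01 -0.02] 0.156
```

```bash
python3 -m handwheel '[-0.05,-0.35,-0.15,0,-0.014,0.1,0.8, -0.14,-0.45,-0.1,0,0,0.15,0.8, -0.2,-0.43,-0.02,0,0,0.156,0.8, -0.27,-0.39,-0.02,0,0,0.156,0.8, -0.33,-0.34,-0.02,0,0,0.156,0.8]'|head -2; python3 -m handwheel '[-0.38,-0.28,-0.02,0,0,0.156,0.8, -0.43,-0.22,-0.02,0,0,0.156,0.8, -0.46,-0.15,-0.02,0,0,0.156,0.8, -0.48,-0.07,0,0,0,0.156,0.8]'|head -2; python3 -c "
from h import *
goto(.6066,-.3012,.14,.0496)"
```

```text
time: 30.25
ee_pos: [0.5702, -0.1515, 0.1586]
time: 30.75
ee_pos: [0.5947, -0.2656, 0.1575]
t 30.75 at [ 0.5947 -0.2656  0.1575] jaw 0.225 w 0.0473 F [ 0.2 -0.1 -2.4] q6 0.83
  shift units [-0.625  0.063  0.286] turn [-0.005 -0.008  0.175]
```

```bash
python3 -m handwheel '[-0.35,0.03,0.1,-0.005,-0.008,0.1,0.8, -0.25,0.05,0.15,0,0,0.07,0.8, 0,0,0,0,0,0,0.8, 0,0,0,0,0,0,0.8]'|head -2; python3 -c "
from h import *
goto(.6066,-.3012,.045,.0496)"
```

```text
time: 31.25
ee_pos: [0.6039, -0.3016, 0.1381]
t 31.25 at [ 0.6039 -0.3016  0.1381] jaw 0.047 w 0.047 F [-0.3  0.6 -2.6] q6 0.96
  shift units [-0.003  0.054  1.551] turn [-0.005 -0.005 -0.002]
```

```bash
python3 -m handwheel '[0,0.03,0.5,-0.005,-0.005,0,0.8, 0,0,0.6,0,0,0,0.8, 0,0,0.4,0,0,0,0.8, 0,0,0,0,0,0,0.8]'|head -2; python3 -c "
from h import *
goto(.6066,-.3012,.0183,.0496)
d=env.get_image('side'); cv2.imwrite('pics/sd3.png',cv2.resize(d['img'][250:430,320:520,::-1],None,fx=3,fy=3))"
```

```text
time: 31.75
ee_pos: [0.6059, -0.2981, 0.0482]
t 31.75 at [ 0.6059 -0.2981  0.0482] jaw 0.054 w 0.0475 F [-0.3  0.2 -2.2] q6 0.96
  shift units [-0.052  0.008  0.499] turn [0.001 0.    0.004]
```

View pics/sd3.png

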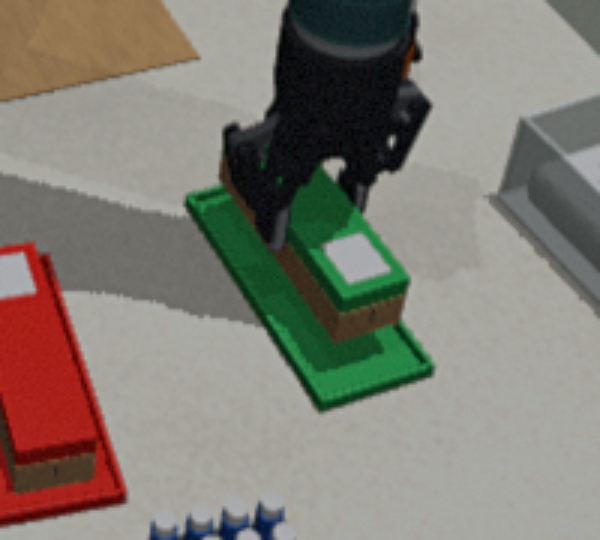

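Green is aligned over its tray. Lower.

```bash
python3 -m handwheel '[-0.04,0,0.2,0,0,0,0.8, 0,0,0.13,0,0,0,0.8, 0,0,0.06,0,0,0,0.8, 0,0,0.03,0,0,0,0.8]'|head -2; python3 -c "
from h import *
goto(.6066,-.3012,.0183,.0496)"
```

```text
time: 32.3
ee_pos: [0.6101, -0.3026, 0.0273]
t 32.3 at [ 0.6101 -0.3026  0.0273] jaw 0.055 w 0.0468 F [ 0.4  0.4 -2.4] q6 0.96
  shift units [ 0.027 -0.058  0.149] turn [0.009 0.006 0.005]
```

```bash
python3 -m handwheel '[0.02,-0.04,0.06,0.007,0.005,0.003,0.8, 0,-0.01,0.03,0,0,0,0.8, 0,0,0.02,0,0,0,0.8]'|head -2; python3 -m handwheel '[0,0,0.03,0,0,0,0.8]'|grep -E "pos|force";python3 -m handwheel '[0,0,0.02,0,0,0,0.8]'|grep -E "pos|force"; python3 -m handwheel '[0,0,0.02,0,0,0,0.8]'|grep -E "pos|force"
```

```text
time: 32.67
ee_pos: [0.6072, -0.3018, 0.0207]
ee_pos: [0.6072, -0.3019, 0.0189]
ft_force: [-0.4, -0.8, -3.1]
ee_pos: [0.6073, -0.3019, 0.0184]
ft_force: [-2.3, 2.0, 7.1]
ee_pos: [0.6072, -0.3019, 0.0184]
ft_force: [-2.6, 1.5, 7.0]
```

```bash
python3 -m handwheel '[0,0,0,0,0,0,0.3, 0,0,0,0,0,0,0.15, 0,0,0,0,0,0,0, 0,0,0,0,0,0,0]'|head -2; python3 -m handwheel '[0,0,-0.3,0,0,0,0, 0,0,-0.8,0,0,0,0, 0,0,-0.9,0,0,0,0, 0,0,-0.8,0,0,0,0, 0,0,0,0,0,0,0]'; python3 - <<'E'
from h import *
import pickle
T=pickle.load(open("fit.pkl","rb"))
ims={n:env.get_image(n) for n in("scene","side")}
for col in("red","blue","yellow","green"):
    q=col+"_carton"; t=T[col+"_tray"]; cams=[]
    for n in ims:
        c=[x for x in env.outline_of(q,n) if np.linalg.norm(np.array(x["at"])-proj(ims[n],[[t[0],t[1],.025]])[0])<25]
        if c: cams.append((ims[n],c[0]["region"].astype(np.float32)))
    if cams:
        f=fit(cams,.156,.048,.004,.046,(t[0],t[1],(t[2],))); d=f.x[:2]-t[:2]; c,s=np.cos(t[2]),np.sin(t[2])
        print(q,len(cams),f.x.round(4),round(f.fun,3),"in tray along/across mm",np.round([1e3*(c*d[0]+s*d[1]),1e3*(-s*d[0]+c*d[1])],1),"yaw",round(f.x[2]-t[2],3))
    else: print(q,"not found")
for n in("bottle","jar"):
    r=env.tip_of(n,"scene")
    if r: print(n,r[0]["at"],back(ims["scene"],r[0]["at"],0).round(4))
for n in ims: cv2.imwrite(f"pics/{n}_end.png",ims[n]["img"][:,:,::-1])
E
```

```text
time: 33.55
ee_pos: [0.6088, -0.3028, 0.0194]
time: 34.17
ee_pos: [0.6083, -0.3027, 0.1971]
eef_rot: [0.004, 0.689, 0.725, 0.001]
ft_force: [0.1, 0.4, -0.3]
width: 0.0856
red_carton 2 [ 0.4021 -0.3254  1.4881] 0.035 in tray along/across mm [-0.6 -1.4] yaw 0.005
blue_carton 2 [0.5803 0.3343 1.2976] 0.041 in tray along/across mm [0.2 0.8] yaw -0.011
yellow_carton 2 [0.4079 0.291  1.5371] 0.059 in tray along/across mm [ 1.6 -1.3] yaw -0.009
green_carton 2 [ 0.6077 -0.3006  1.6287] 0.033 in tray along/across mm [ 0.5 -1.1] yaw 0.008
bottle [352.9, 370.6] [0.7316 0.1238 0.    ]
jar [246.4, 335.6] [ 0.7413 -0.1121  0.    ]
```

View pics/scene_end.png

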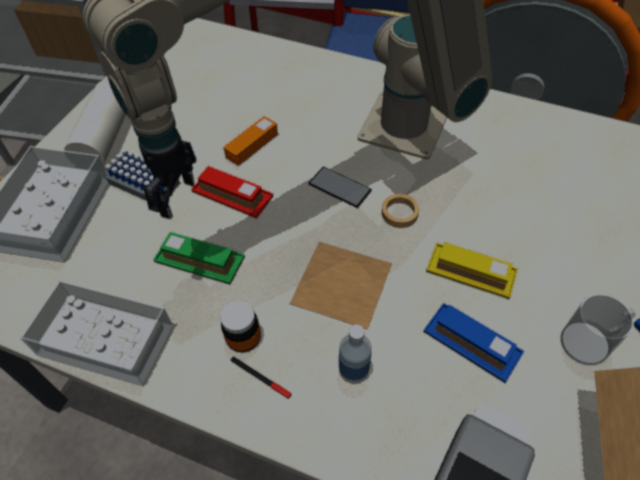

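View pics/side_end.png

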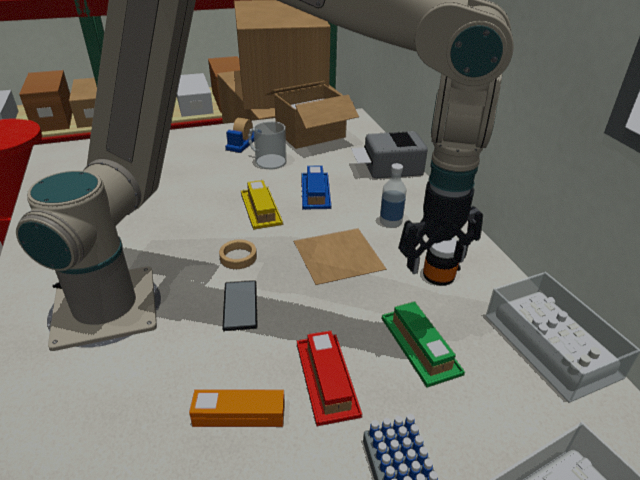

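All four cartons sit in their trays. The network puts the jar 10 mm off its first reading, so I'll compare pixels before and after.

```bash
python3 - <<'E'
import cv2,numpy as np
a=cv2.imread("pics/scene0.png",0).astype(np.float32);b=cv2.imread("pics/scene_end.png",0).astype(np.float32)
for n,(x0,x1,y0,y1) in dict(jar=(205,275,290,360),bottle=(330,385,320,390)).items():
    A,B=a[y0:y1,x0:x1],b[y0:y1,x0:x1]
    print(n,cv2.phaseCorrelate(A,B,cv2.createHanningWindow(A.shape[::-1],cv2.CV_32F)),"mean abs diff",np.abs(A-B).mean())
E
```

```text
jar ((0.07409043667392723, 0.09502888533401688), 0.9171068786103048) mean abs diff 7.657551
bottle ((-0.08379882898134028, -0.014990346057764725), 0.9008681593117891) mean abs diff 9.021559
```

Neither has moved (shift about 0.1 px), so the jar reading was network noise. Handing in.

```bash
python3 -c "
from cell import env
print(env.close_job()); print(env.get_obs()['time'])"
```

```text
the job is handed in; nothing more can be done
None
the job is handed in; nothing more can be done
```

All four cartons are in the trays of their own colours, and I handed the job in at about 35 s. I took red and blue off the top first, then yellow and green. Each was gripped at 40 N, carried level and set down until the wrist sensed contact.

- **Placement:** fits from both outside cameras put every carton within about 2 mm of its tray's centre and 0.011 rad of its direction. All are flat with the lid up, and the open gripper stood clear above the table.
- **Bottle and jar:** the network's last jar reading was 10 mm away from its first. Comparing the before and after pictures showed shifts of about 0.1 pixel for both, so neither moved and I took that reading as noise.
- **Forces:** the highest wrist force I saw was about 15 N, at set-down. No check failed.

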